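# Lay out the eyepiece train around the bayonet block

## Task

Get the parts ready for fitting: set the gold reducer ring flat on top of the bayonet block, centred over its socket; stand the silver camera adapter in the middle of the rubber rest to the left of the block; stand the black eyepiece in the middle of the rest behind the block; and lay the grey cap flat and centred on top of the eyepiece. Left and behind are meant from the robot's base: behind is the side of the block away from the robot; the rest to the right of the block stays empty. Everything stands the way up that it starts, the eyepiece must never be tipped over, and the square filter case and the dropper bottle are to be left where they are.

Things in the scene. Friction and masses are not known exactly. Their poses are not given: they have to be found in the camera images.
- block: The machined aluminium bayonet block, fixed to the shelf: 90 x 90 mm, 26 mm high, a screw in each corner, with a round raised steel seat in the middle (66 mm across, its flat top 32 mm above the shelf) around the 41 mm socket bore. Origin: centre of the underside, under the socket's axis. z up; its x points behind the block (away from the robot), its y to the block's left, both turned by at most 0.25 rad from the robot's own.
- rest_a: One of three identical fixed flat round black rubber rests, 76 mm across, 4 mm thick, one to the left, one to the right and one behind the block, 105 to 135 mm from its centre; which of the three this is changes from start to start. Origin: centre of its underside, on the shelf.
- rest_b: One of three identical fixed flat round black rubber rests, 76 mm across, 4 mm thick, one to the left, one to the right and one behind the block, 105 to 135 mm from its centre; which of the three this is changes from start to start. Origin: centre of its underside, on the shelf.
- rest_c: One of three identical fixed flat round black rubber rests, 76 mm across, 4 mm thick, one to the left, one to the right and one behind the block, 105 to 135 mm from its centre; which of the three this is changes from start to start. Origin: centre of its underside, on the shelf.
- ring: The gold anodized reducer ring, loose: a plain open ring 56 mm outside, 43 mm inside, 14 mm high, lying flat, 45 g. Origin: centre of its underside; z up.
- adapter: The silver camera adapter, loose, standing: a flange 60 mm across and 10 mm high at the bottom, a step 44 mm across up to 14 mm, and above it a barrel 32 mm across up to 40 mm, to be gripped by the barrel; about 130 g. Origin: centre of its underside; z up.
- eyepiece: The black twist-lock eyepiece, loose, standing: 50 mm across at the bottom (up to 22 mm), a ribbed collar 58 mm across from 22 to 35 mm, and above it a plain body 44 mm across up to the flat top at 62 mm, to be gripped by this body; about 220 g. Origin: centre of its underside; z up.
- cap: The grey plastic cap, loose: a solid ribbed disc 50 mm across (51 over the ribs), 14 mm high, lying flat, no hollow underneath; 25 g. Origin: centre of its underside; z up.
- filter_case: Bystander, loose: a flat black square filter case, 52 x 52 x 14 mm, with a round clear window. Origin: centre of its underside. Leave it where it is.
- dropper: Bystander, loose: a small standing amber dropper bottle, 30 mm across, 68 mm high. Origin: centre of its underside. Leave it where it is.
There are look-alikes about, which are no part of the job. What is shaped like the block but orange is not meant. Leave any blue look-alike of the rest_b alone.

How it is judged (in metres and radians):
At the end, for the whole second after the job is handed in: Ring flat on the block's seat within 10 mm of the socket axis; adapter upright on the left rest and eyepiece upright on the rest behind, each within 12 mm of the rest's centre; cap flat on the eyepiece within 10 mm of its axis; all released and at rest (horizontal distance between ring and block below 0.01 m and z of ring in the frame of block between 0.029 and 0.036 m and (horizontal distance between adapter and rest_a below 0.012 m or horizontal distance between adapter and rest_b below 0.012 m or horizontal distance between adapter and rest_c below 0.012 m) and z of adapter in the frame of block between 0.001 and 0.008 m and y of adapter in the frame of block above 0.07 m and (horizontal distance between eyepiece and rest_a below 0.012 m or horizontal distance between eyepiece and rest_b below 0.012 m or horizontal distance between eyepiece and rest_c below 0.012 m) and z of eyepiece in the frame of block between 0.001 and 0.008 m and x of eyepiece in the frame of block above 0.07 m and horizontal distance between cap and eyepiece below 0.01 m and z of cap in the frame of eyepiece between 0.058 and 0.066 m and angle between each of ring, adapter, eyepiece, cap's own z axis and vertical below 0.12 rad and linear speed of each of ring, adapter, eyepiece, cap below 0.02 m/s and angular speed of each of ring, adapter, eyepiece, cap below 0.2 rad/s); the robot touches nothing.
It fails at once if the eyepiece is tipped over (angle between eyepiece's own z axis and vertical above 0.7 rad).
It fails at once if the filter case is displaced by more than 25 mm (distance of filter_case from where it was at the start of the episode above 0.025 m).
It fails at once if the dropper bottle is displaced by more than 25 mm (distance of dropper from where it was at the start of the episode above 0.025 m).
It also fails if it takes over 115 s, if anything falls off the work surface, if the arm or the gripper's body presses on something with over 40 N, if the wrist force passes 120 N, or if a joint passes its speed limit or range.

## Robot

A 6-joint arm with a two-finger parallel gripper is mounted at the origin on the work surface. World frame = base frame: x ahead of the robot, y to its left, z up, the work surface at z = 0. Lengths are in m, angles in degrees, forces in N, time in s.
With the tool pointing down it reaches from about 0.25 to 0.725 m from the base axis. Payload 9.7 kg.
Tool frame: the origin (TCP) lies midway between the tips of the shut fingers; the grasp point (between the pads) lies bot.grasp_offset behind it (bot.grasp_offset is the distance from the TCP to the grasp point, in m); x points along the fingers, y is the direction in which the jaws open and shut, and the axes are right-handed (so a half turn about x gives the same grasp; the last joint's range is limited). The gripper opens to 85 mm and grips with 20 to 120 N. Pads are 22 mm wide; open, the fingers measure 114 mm over their backs; the gripper's body (76 mm by 85 mm) begins 54 mm behind the grasp point. The pads swing forward as they close: fully open they stand 13 mm farther back than shut.
Start: joints at [77.292, 4.979, 10.078, 95.1, 0, 90], TCP at [0.121, 0.537, 0.231] pointing down, gripper open.
Joint ranges: [-179.16, 179.16], [-48.56, 103.87], [-65.8, 70.77], [-126.05, 130.52], [-82.76, 87.17], [-180, 180]. Speed limits (degrees/s): [127.2, 127.2, 147.25, 180, 180, 180].

## Interface

Orientations are given as [roll, pitch, yaw] about the fixed x, y, z axes, in that order (R = Rz(yaw) Ry(pitch) Rx(roll)).
In Python, from workcell import status, camera, bot gives the robot as it stands.
- The arm moves only by the shell command python3 -m jog 'ROWS' [OPENING] [FORCE]. ROWS is text: rows parted by semicolons, each of 4 numbers parted by spaces: the shift along the tool's x, y, z in mm, then the turn about the tool's x in degrees. A call has exactly 8 rows; each row is the pose to reach, as a shift and turn from the pose commanded when the call began, along the tool's axes at that moment; what a row does not reach only later rows make up. A row lasts 1/8 s, in which the tool goes at most 62.5 mm and 10.7 degrees, less where a joint would pass 70% of its speed; a pose out of reach is approached as far as the arm can. A call with a gripper value outside its range is refused whole. OPENING is the opening, from 0 (shut) to 1 (fully open), set as the call begins (- or left out, the last holds). The fingers move at their own pace and stop on an object; FORCE is the grip in N (left out, the last holds). Time passes only in rows, so rows that repeat a pose let the fingers close, or fill a call up. It gives the time, the measured TCP pose, the force and the opening at its end, in the units of the state.
- status.get_obs(): the state, without advancing time (a new reading comes with each control period).
- camera(name): name is "scene" or "top" or "wrist"; returns a dict with "color" (400x640x3 uint8, red, green, blue), "vfov" (degrees; the focal length in pixels is half the picture's height over the tangent of half this angle, whatever the lens; pixels are square), "cx", "cy" (the principal point, pixels), "D" ([k1, k2, p1, p2, k3] as OpenCV has them; the pictures are not rectified), "rvec" (rotation vector, rad) and "tvec" (3), from world to camera coordinates, as OpenCV has them. Camera axes: x right, y down, z forward; pixel columns grow to the right and rows downward; lengths in m; the calibration is good to about 2 mm. A picture is of the moment at which its call begins. There is no depth.
- bot.job_done(): hands the job in, once; it reports no verdict.
The state is a dict: "time": time; "q": joint angles; "qd": joint speeds; "joint_efforts": joint torques, N m; "ee_pos": TCP position; "tcp_rot": TCP orientation; "wrist_force": force on the tool from outside, world axes, zero at the start; "torque": the same for the moment, N m; "opening": finger opening in m.
Only numpy, scipy, OpenCV 4.12 (cv2) and the standard library are available. Lean on these libraries where they do the work, as an engineer would, in place of code of your own. Each camera call takes 0.05 s, during which the arm holds its last target. There are 200 camera calls.

## Working session

There is one attempt and no reset: what is moved stays moved. The work goes in short steps, Python scripts to look and compute and a shell command to move; the robot and the scene stay as the last step left them, time stands still between calls to the robot, and variables do not carry over. Pictures are saved under pics/ and viewed, about 12 in all and at most 16, crops included, and the job is handed in when it is done.

```bash
ls; mkdir -p pics; cat > h.py <<'E'
import cv2,numpy as np
from workcell import status,camera,bot
def snap(n,f=None):
    c=camera(n)
    if f: cv2.imwrite('pics/'+f,c['color'][:,:,::-1])
    c['f']=200/np.tan(np.radians(c['vfov'])/2)
    c['K']=np.array([[c['f'],0,c['cx']],[0,c['f'],c['cy']],[0,0,1]]);c['D']=np.array(c['D'],float)
    c['R']=cv2.Rodrigues(np.array(c['rvec'],float))[0];c['t']=np.array(c['tvec'],float)
    return c
def ray(c,uv,z):
    p=cv2.undistortPoints(np.array(uv,float).reshape(-1,1,2),c['K'],c['D']).reshape(-1,2)
    d=np.c_[p,np.ones(len(p))]@c['R'];o=-c['R'].T@c['t']
    return o+d*((z-o[2])/d[:,2])[:,None]
def proj(c,P):
    return cv2.projectPoints(np.array(P,float).reshape(-1,1,3),np.array(c['rvec'],float),c['t'],c['K'],c['D'])[0].reshape(-1,2)
E
python3 - <<'E'
from h import *
import numpy as np
print(status.get_obs(),bot.grasp_offset)
for n in('top','scene'):
    c=snap(n,n+'0.png');print(n,c['vfov'],c['D'],-c['R'].T@c['t'])
E
```

```text
pics
{'time': 0.0, 'q': array([ 7.72940534e+01,  5.01270688e+00,  1.00331330e+01,  9.50993978e+01,
       -1.35685262e-03,  8.99988536e+01]), 'qd': array([ 0.02642103, -0.00777759,  0.01397697, -0.09329082, -0.04332692,
       -0.07387111]), 'joint_efforts': array([ 4.32127517e-04, -5.20390821e+01,  4.64803433e+01,  1.65902852e-02,
       -6.89592366e-05,  2.28279816e-06]), 'ee_pos': array([0.12092616, 0.53630144, 0.23055582]), 'tcp_rot': array([ -89.01681505,   89.92101674, -101.72161429]), 'wrist_force': array([-0.75803954, -0.86478297,  0.32937845]), 'torque': array([ 0.02019945,  0.08588316, -0.05136129]), 'opening': 0.0851775099278627} 0.0187
top 55.08095992534742 [-0.04959224  0.          0.          0.          0.        ] [ 0.32232165 -0.04481952  0.96256272]
scene 48.49834868149638 [-0.00662595  0.          0.          0.          0.        ] [1.42407854 0.54359844 0.73657704]
```

View pics/top0.png

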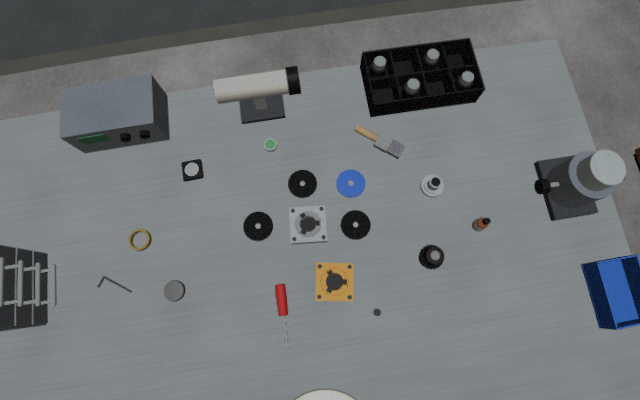

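View pics/scene0.png

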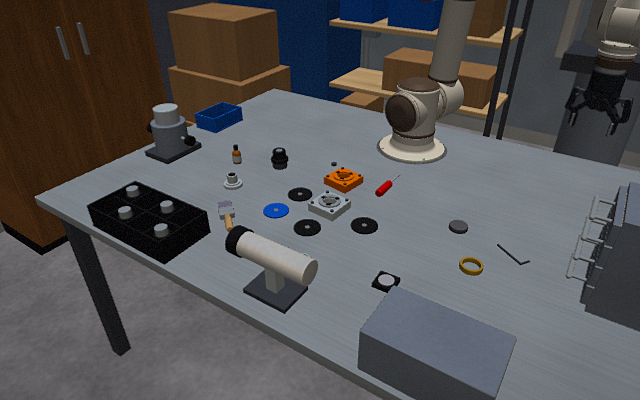

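Top view: the robot base is at the bottom, with +x up and +y to the left.
- **Block:** the silver one at (308,225) is meant. The orange look-alike at (335,282) is not.
- **Rests:** left (258,226), behind (302,183), right (355,225). The blue disc at (351,183) is a look-alike.
- **Parts:** gold ring (140,239), grey cap (174,291), silver adapter (432,185), black eyepiece (431,257).
- **Bystanders:** dropper (482,223), filter case (192,169).

Next I'll measure these and confirm them in one enlarged crop.

```bash
cat > m.py <<'E'
from h import *
c=snap('top');im=c['color'];hsv=cv2.cvtColor(im,cv2.COLOR_RGB2HSV);g=hsv[:,:,2]
print('g',np.median(g))
def blob(mask,uv,r=26):
    m=np.zeros_like(mask);u,v=uv;m[v-r:v+r,u-r:u+r]=mask[v-r:v+r,u-r:u+r]
    cs,_=cv2.findContours(m,cv2.RETR_EXTERNAL,cv2.CHAIN_APPROX_NONE)
    k=max(cs,key=cv2.contourArea);return k
dark=((g<50)*255).astype('uint8')
for n,uv in dict(left=(258,226),behind=(302,183),right=(355,225)).items():
    k=blob(dark,uv,20);e=cv2.fitEllipse(k);P=ray(c,[e[0]],.004)[0]
    q=ray(c,k.reshape(-1,2),.004);print(n,e[0],P.round(4),'diam',2*np.linalg.norm(q-P,axis=1).mean().round(4))
gold=((hsv[:,:,1]>100)*255).astype('uint8')
k=blob(gold,(140,239),20);e=cv2.fitEllipse(k);q=ray(c,k.reshape(-1,2),.007)
print('ring',e,ray(c,[e[0]],.007)[0].round(4),np.ptp(q,0))
# cap
for n,uv,z in(('cap',(174,291),.014),('block',(308,225),.026),('adapter',(432,185),.01),('eye',(431,257),.035)):
    bg=np.median(im[uv[1]-30:uv[1]+30,uv[0]-30:uv[0]+30].reshape(-1,3),0)
    d=np.abs(im.astype(float)-bg).max(2);m=((d>22)*255).astype('uint8')
    m=cv2.morphologyEx(m,cv2.MORPH_CLOSE,np.ones((3,3)))
    k=blob(m,uv,20 if n!='block' else 23);e=cv2.minAreaRect(k);P=ray(c,[e[0]],z)[0];q=ray(c,k.reshape(-1,2),z)
    print(n,e,P.round(4),np.ptp(q,0).round(3))
cv2.imwrite('pics/crop1.png',cv2.resize(im[140:310,230:500,::-1],None,fx=2.9,fy=2.9,interpolation=cv2.INTER_CUBIC))
cv2.imwrite('pics/crop2.png',cv2.resize(im[215:315,110:210,::-1],None,fx=4,fy=4))
E
python3 m.py
```

```text
g 135.0
left (257.8205871582031, 225.66236877441406) [0.5253 0.0891 0.004 ] diam 0.0712
behind (302.1148986816406, 183.25039672851562) [ 0.619  -0.0386  0.004 ] diam 0.071
right (355.1303405761719, 224.3980255126953) [ 0.4898 -0.1559  0.004 ] diam 0.071
ring ((139.41708374023438, 239.34649658203125), (19.82607650756836, 21.460783004760742), 68.01885986328125) [0.5365 0.3927 0.007 ] [0.05318444 0.05511034 0.        ]
cap ((174.5, 290.5), (21.0, 21.0), 90.0) [0.3949 0.3093 0.014 ] [0.052 0.053 0.   ]
block ((307.6195068359375, 224.7920684814453), (36.5189323425293, 35.18855285644531), 86.18592071533203) [ 0.5035 -0.0367  0.026 ] [0.099 0.093 0.   ]
adapter ((431.6177978515625, 186.7993621826172), (20.35121726989746, 21.86758041381836), 61.38954162597656) [ 0.555  -0.3688  0.01  ] [0.057 0.06  0.   ]
eye ((431.00006103515625, 256.5000305175781), (24.748737335205078, 24.748737335205078), 45.0) [ 0.3777 -0.3198  0.035 ] [0.059 0.062 0.   ]
```

View pics/crop1.png

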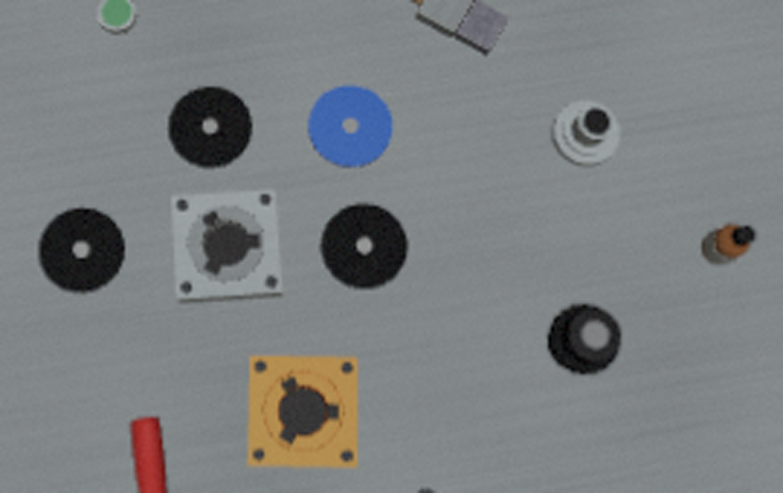

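The crop confirms it: silver block, three black rests, and the adapter, eyepiece and dropper at the right; the orange block and blue disc are the look-alikes. The sizes come out right: rests about 71 mm (pixel-shrunk), ring 55 mm, cap 52 mm, adapter 60 mm. I'll go above the ring first, so I need the tool-axis shifts.

```bash
cat > go.py <<'E'
import sys
from workcell import status
import numpy as np
from scipy.spatial.transform import Rotation as Ro
s=status.get_obs();R=Ro.from_euler('xyz',s['tcp_rot'],degrees=True).as_matrix()
print('t',round(s['time'],2),'pos',s['ee_pos'].round(4),'open',round(s['opening'],4),'F',s['wrist_force'].round(1),'q',s['q'].round(0));print('tool y',R[:,1].round(3),'tool z',R[:,2].round(3))
for a in sys.argv[1:]:
    p=np.array(eval(a));print(a,'->',(R.T@(p-s['ee_pos'])*1000).round(1))
E
python3 go.py .5365,.3927,.12 .5365,.3927,0
```

```text
t 0.15 pos [0.121  0.5364 0.2308] open 0.0856 F [-0.6  0.9  0.6] q [77.  5. 10. 95. -0. 90.]
tool y [ 0.22   0.976 -0.001] tool z [ 0.976 -0.22   0.   ]
.5365,.3927,.12 -> [110.8 -48.7 437. ]
.5365,.3927,0 -> [230.8 -48.5 437. ]
```

```bash
python3 -m jog '0 -6 55 0;0 -12 110 0;0 -18 165 0;0 -24 220 0;0 -31 275 0;20 -37 330 0;60 -43 385 0;110 -48.5 437 0' 1 40; python3 - <<'E'
from h import *
snap('wrist','w1.png')
E
python3 go.py .5365,.3927,.12 .5365,.3927,0
```

```text
time: 1.15
ee_pos: [0.5278, 0.3959, 0.1311]
tcp_rot: [49.3, 89.9, 36.5]
wrist_force: [0.3, 1.6, 0.3]
opening: 0.0855
t 1.2 pos [0.5301 0.3926 0.1232] open 0.0848 F [-0.2 -4.4 -7. ] q [37. 20. 16. 86. -0. 49.]
tool y [ 0.223  0.975 -0.006] tool z [ 0.975 -0.223 -0.003]
.5365,.3927,.12 -> [3.1 1.6 6.2]
.5365,.3927,0 -> [123.1   2.3   6.6]
```

View pics/w1.png

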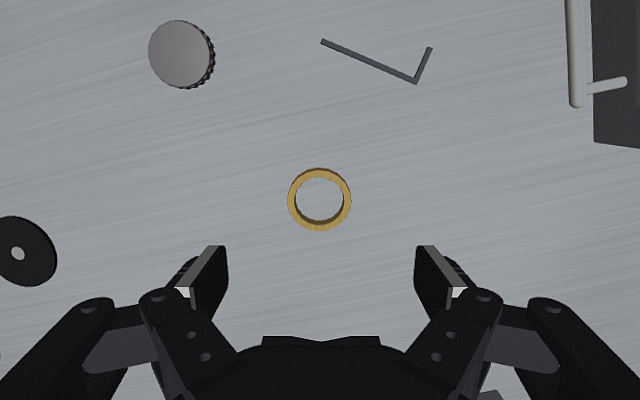

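The wrist view shows the gold ring at (320,200), the cap at (181,54) and the left rest at (20,250), all clear of the fingers. I'll measure the ring, and the cap too since it's in the same view.

```bash
cat > w.py <<'E'
from h import *
c=snap('wrist');im=c['color'];hsv=cv2.cvtColor(im,cv2.COLOR_RGB2HSV)
m=((hsv[:,:,1]>90)*255).astype('uint8')
k=max(cv2.findContours(m,0,1)[0],key=cv2.contourArea);e=cv2.fitEllipse(k)
P=ray(c,[e[0]],.014)[0];q=ray(c,k.reshape(-1,2),.014);print('ring',e,P,np.ptp(q,0))
gb=cv2.medianBlur(cv2.cvtColor(im,cv2.COLOR_RGB2GRAY),5)
h=cv2.HoughCircles(gb[:140,100:280],cv2.HOUGH_GRADIENT,1,100,param1=80,param2=15,minRadius=25,maxRadius=45)
u=h[0,0,:2]+[100,0];P2=ray(c,[u],.014)[0];print('cap',u,h[0,0,2],P2,np.linalg.norm(ray(c,[u+[h[0,0,2],0]],.014)[0]-P2)*2)
E
python3 w.py; python3 go.py .5365,.3927,0
```

```text
ring ((323.0266418457031, 198.81591796875), (63.42488098144531, 64.46915435791016), 93.28314208984375) [0.5346946  0.39136712 0.014     ] [0.05595359 0.05479254 0.        ]
cap [177.5  50.5] 33.0 [0.39667684 0.30988266 0.014     ] 0.050655684123820745
t 1.25 pos [0.5275 0.3932 0.125 ] open 0.0857 F [-1.3 -1.1 -0.8] q [37. 20. 16. 86. -0. 50.]
tool y [ 0.224  0.975 -0.007] tool z [ 0.975 -0.224 -0.005]
.5365,.3927,0 -> [124.9   2.4   9.5]
```

```bash
python3 -m jog '20 0 4 0;50 1 8 0;80 1 8 0;100 1 8 0;112 1 8 0;120 1 8 0;123 1 8 0;123 1 8 0' 1 40;python3 go.py .535,.3915,.001
```

```text
time: 2.25
ee_pos: [0.5341, 0.3961, 0.0094]
tcp_rot: [47.5, 90.0, 34.8]
wrist_force: [-0.9, 0.5, 0.7]
opening: 0.0855
t 2.25 pos [0.5341 0.3961 0.0094] open 0.0855 F [-0.9  0.5  0.7] q [37. 22.  6. 74. -0. 49.]
tool y [0.22  0.975 0.001] tool z [ 0.975 -0.22   0.   ]
.535,.3915,.001 -> [ 8.4 -4.3  1.9]
```

```bash
python3 -m jog '4 -3 1.5 0;8 -3 1.5 0;8 -3 1.5 0;8 -3 1.5 0;8 -3 1.5 0;8 -3 1.5 0;8 -3 1.5 0;8 -3 1.5 0' 1 40;python3 go.py .535,.3915,.001;  python3 - <<'E'
from h import *
snap('wrist','w2.png')
E
```

```text
time: 3.25
ee_pos: [0.5347, 0.3927, 0.0009]
tcp_rot: [110.9, 90.0, 98.2]
wrist_force: [-0.5, -0.4, -1.2]
opening: 0.0852
t 3.25 pos [0.5347 0.3927 0.0009] open 0.0852 F [-0.5 -0.4 -1.2] q [36. 22.  5. 73.  0. 49.]
tool y [0.22  0.976 0.   ] tool z [ 0.976 -0.22  -0.   ]
.535,.3915,.001 -> [-0.1 -1.1  0.6]
```

View pics/w2.png

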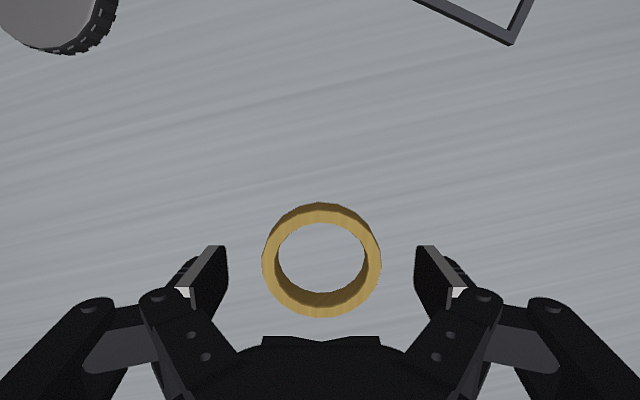

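The ring is centred between the pads, at (321,260). Closing now and lifting a little.

```bash
python3 -m jog '0 0 0 0;0 0 0 0;0 0 0 0;0 0 0 0;0 0 0 0;0 0 0 0;0 0 0 0;-15 0 0 0' 0.5 40;python3 -m jog '-20 0 0 0;-50 0 0 0;-90 0 0 0;-120 0 0 0;-120 0 0 0;-120 0 0 0;-120 0 0 0;-120 0 0 0' 0 40;  python3 - <<'E'
from h import *
snap('wrist','w3.png')
E
python3 go.py .504,-.037,.13
```

```text
time: 4.3
ee_pos: [0.5337, 0.392, 0.0147]
tcp_rot: [-131.5, 89.8, -144.2]
wrist_force: [0.1, 0.1, -0.1]
opening: 0.0531
time: 5.3
ee_pos: [0.5343, 0.3925, 0.135]
tcp_rot: [-130.1, 89.9, -142.8]
wrist_force: [0.1, -0.9, -1.0]
opening: 0.0532
t 5.35 pos [0.5344 0.3925 0.1352] open 0.0532 F [-0.4  0.6  0.5] q [36. 20. 17. 87.  0. 49.]
tool y [ 0.22   0.976 -0.001] tool z [ 0.976 -0.22  -0.001]
.504,-.037,.13 -> [   5.5 -425.7   64.8]
```

View pics/w3.png

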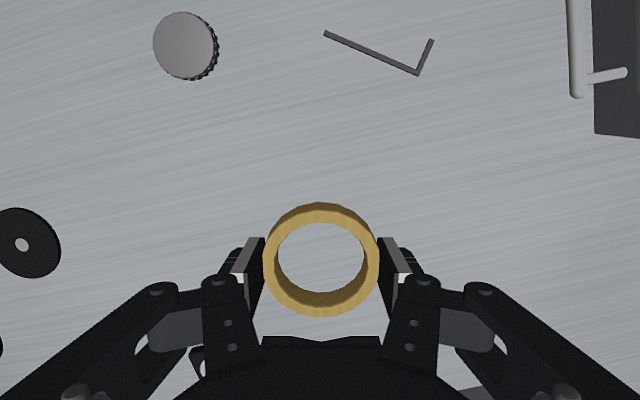

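The ring is held at (320,260) between the pads. Carrying it to just beyond the block, so the wrist camera sees the block clearly.

```bash
python3 -m jog '0 -53 12 0;0 -106 25 0;0 -160 40 0;0 -213 55 0;0 -266 70 0;0 -320 85 0;0 -373 105 0;0 -426 125 0'; python3 -m jog '0 0 0 0;0 0 0 0;0 0 0 0;0 0 0 0;0 0 0 0;0 0 0 0;0 0 0 0;0 0 0 0' ; python3 - <<'E'
from h import *
snap('wrist','w4.png')
E
python3 go.py .504,-.037,.13
```

```text
time: 6.35
ee_pos: [0.5628, -0.0522, 0.1359]
tcp_rot: [13.2, 90.0, 0.5]
wrist_force: [0.9, 0.4, -0.2]
opening: 0.0536
time: 7.35
ee_pos: [0.5629, -0.0504, 0.1359]
tcp_rot: [-171.8, 90.0, 175.5]
wrist_force: [0.7, -0.2, 0.0]
opening: 0.0533
t 7.4 pos [ 0.5629 -0.0504  0.1359] open 0.0533 F [-0.2 -0.6 -0.9] q [-5.  6.  1. 85. -0.  8.]
tool y [ 0.22   0.975 -0.   ] tool z [ 0.975 -0.22   0.   ]
.504,-.037,.13 -> [  5.9   0.1 -60.4]
```

View pics/w4.png

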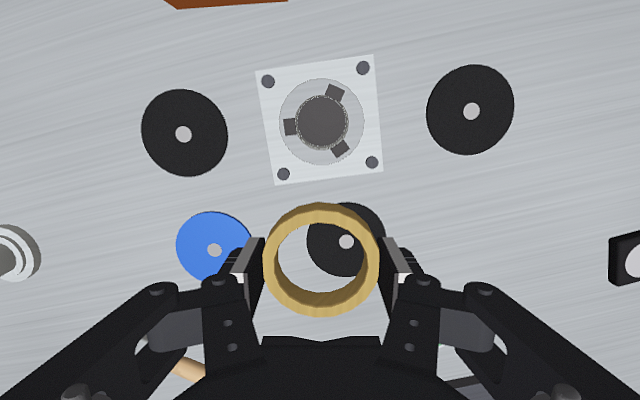

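The block sits at (320,121). Its left rest is at (471,110) and its right rest at (184,133); the rest behind is at (346,240), partly under the held ring. I'll measure the block from its outline and screws, and the rests.

```bash
python3 - <<'E'
from h import *
c=snap('wrist');im=c['color'];g=cv2.GaussianBlur(cv2.cvtColor(im,cv2.COLOR_RGB2GRAY),(3,3),0)
def cen(uv,r,lo):
    u,v=uv;w=(g[v-r:v+r,u-r:u+r]<lo).astype('uint8');M=cv2.moments(w,True);return [M['m10']/M['m00']+u-r,M['m01']/M['m00']+v-r]
S=[cen(p,10,130) for p in((268,81),(363,68),(372,162),(283,174))];P=ray(c,S,.026)
print(P.round(4),P.mean(0),np.linalg.norm(P-P[[1,2,3,0]],axis=1))
B=P.mean(0);b=cen((320,122),36,100)
for n,uv,box in(('left',(471,110),52),('right',(184,133),52)):
    u,v=uv;m=np.zeros_like(g);m[v-box:v+box,u-box:u+box]=(g<75)[v-box:v+box,u-box:u+box]
    k=max(cv2.findContours(m,0,1)[0],key=cv2.contourArea);e=cv2.fitEllipse(k);Q=ray(c,[e[0]],.004)[0]
    print(n,Q,2*np.linalg.norm(ray(c,k.reshape(-1,2),.004)-Q,axis=1).mean(),np.linalg.norm((Q-B)[:2]))
h=g[225:258,330:362]>150;ys,xs=np.nonzero(h);u=[xs.mean()+330,ys.mean()+225];print('behind dot',u,ray(c,[u],.004),np.linalg.norm((ray(c,[u],.004)[0]-B)[:2]))
E
python3 go.py
```

```text
[[ 0.4674 -0.0718  0.026 ]
 [ 0.4737  0.0007  0.026 ]
 [ 0.5462 -0.0057  0.026 ]
 [ 0.5399 -0.0781  0.026 ]] [ 0.50681651 -0.03872344  0.026     ] [0.07277155 0.07279185 0.07265811 0.07274725]
left [0.52422023 0.08768466 0.004     ] 0.07474528492191894 0.12760053610262465
right [ 0.48918326 -0.15708873  0.004     ] 0.07457731143289005 0.11967152741342733
behind dot [np.float64(350.53164556962025), np.float64(235.04113924050634)] [[ 0.61494363 -0.03466642  0.004     ]] 0.10820320521426342
t 7.45 pos [ 0.5629 -0.0504  0.1359] open 0.0533 F [-0.1 -0.1 -0.8] q [-5.  6.  1. 85. -0.  8.]
tool y [ 0.22   0.975 -0.   ] tool z [ 0.975 -0.22  -0.   ]
```

```bash
cat > held.py <<'E'
from h import *
c=snap('wrist');hsv=cv2.cvtColor(c['color'],cv2.COLOR_RGB2HSV);m=((hsv[:,:,1]>90)&(hsv[:,:,0]<35)*1).astype('uint8');m[:190]=0;m[325:]=0
k=max(cv2.findContours(m,0,1)[0],key=cv2.contourArea);z=status.get_obs()['ee_pos'][2]
e=cv2.minEnclosingCircle(k);P=ray(c,[e[0]],z+.011)[0];print(e,P,P-status.get_obs()['ee_pos'],np.ptp(ray(c,k.reshape(-1,2),z+.011),0))
E
python3 held.py; python3 go.py .5068,-.0387,.06 .5068,-.0387,.034
```

```text
((320.4869079589844, 260.99755859375), 59.94862747192383) [ 0.56290225 -0.05189838  0.14694192] [-1.83495511e-05 -1.49028988e-03  1.10000000e-02] [0.05885688 0.05637926 0.        ]
t 7.5 pos [ 0.5629 -0.0504  0.1359] open 0.0535 F [-0.2 -0.4 -0.3] q [-5.  6.  1. 85.  0.  8.]
tool y [0.22  0.975 0.   ] tool z [ 0.975 -0.22   0.   ]
.5068,-.0387,.06 -> [ 75.9  -0.9 -57.3]
.5068,-.0387,.034 -> [101.9  -0.9 -57.3]
```

Ring is centred on the TCP to within 1.5 mm. Lowering onto the seat.

```bash
python3 -m jog '0 0 -25 0;0 0 -50 0;20 0 -57 0;50 0 -57 0;76 0 -57 0;90 0 -57 0;95 0 -57 0;95 0 -57 0';python3 go.py .5068,-.0387,.034
```

```text
time: 8.5
ee_pos: [0.5076, -0.0379, 0.0414]
tcp_rot: [8.7, 90.0, -4.0]
wrist_force: [0.4, 0.9, 0.1]
opening: 0.0535
t 8.5 pos [ 0.5076 -0.0379  0.0414] open 0.0535 F [0.4 0.9 0.1] q [ -4.   0. -16.  74.   0.   8.]
tool y [0.22  0.976 0.   ] tool z [ 0.976 -0.22   0.001]
.5068,-.0387,.034 -> [ 7.4 -1.  -0.6]
```

```bash
python3 -m jog '3 0 0 0;5 0 0 0;7 0 0 0;7 0 0 0;7.5 0 0 0;7.5 0 0 0;7.5 0 0 0;7.5 0 0 0'; python3 -m jog '0 0 0 0;0 0 0 0;0 0 0 0;0 0 0 0;0 0 0 0;-30 0 0 0;-80 0 0 0;-110 0 0 0' 1;  python3 - <<'E'
from h import *
c=snap('top','t2.png');im=c['color'];cv2.imwrite('pics/t2c.png',cv2.resize(im[140:310,230:500,::-1],None,fx=2.9,fy=2.9))
E
python3 go.py .5068,-.0387,.15 .555,-.369,.15
```

```text
time: 9.5
ee_pos: [0.5073, -0.0378, 0.0335]
tcp_rot: [-14.5, 90.0, -27.2]
wrist_force: [-0.9, -0.2, -0.7]
opening: 0.0535
time: 10.5
ee_pos: [0.5078, -0.0379, 0.1458]
tcp_rot: [7.8, 89.9, -4.9]
wrist_force: [-0.2, -0.3, 0.7]
opening: 0.0852
t 10.55 pos [ 0.5089 -0.038   0.1493] open 0.0854 F [-0.8  0.4  3.9] q [-4. -2. -6. 86. -0.  8.]
tool y [0.22  0.976 0.001] tool z [ 0.975 -0.22   0.006]
.5068,-.0387,.15 -> [-0.7 -1.2 -1.8]
.555,-.369,.15 -> [-2.000e-01 -3.128e+02  1.178e+02]
```

```bash
python3 -m jog '0 -40 14 0;0 -80 29 0;0 -120 44 0;0 -160 59 0;0 -200 74 0;0 -240 89 0;0 -280 104 0;0 -313 116 0'; python3 - <<'E'
from h import *
c=snap('wrist','w5.png')
E
python3 go.py .555,-.369,.03
```

```text
time: 11.55
ee_pos: [0.5515, -0.3703, 0.1429]
tcp_rot: [169.4, 90.0, 156.7]
wrist_force: [1.3, -0.6, 0.6]
opening: 0.0855
t 11.6 pos [ 0.5514 -0.3736  0.1421] open 0.0852 F [-4.5  0.4 -0.6] q [-34.  20.  18.  88.  -0. -21.]
tool y [ 0.222  0.975 -0.001] tool z [ 0.975 -0.222 -0.   ]
.555,-.369,.03 -> [112.1   5.5   2.5]
```

View pics/w5.png

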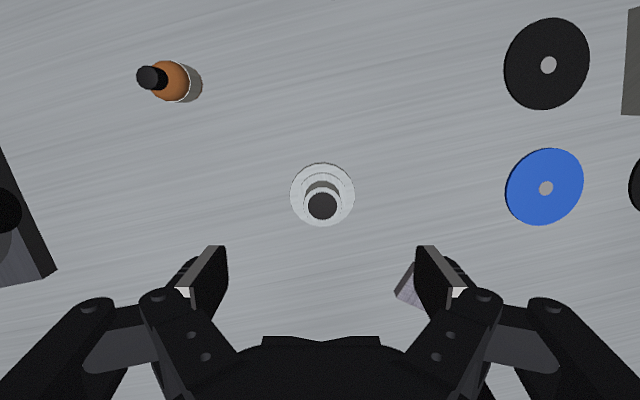

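The adapter's flange is centred at (322,194) and its barrel top at (322,205); the dropper is at (165,80), well clear.

```bash
python3 - <<'E'
from h import *
c=snap('wrist');im=c['color'];g=cv2.GaussianBlur(cv2.cvtColor(im,cv2.COLOR_RGB2GRAY),(3,3),0)
w=(g[185:226,300:345]<70).astype('uint8');M=cv2.moments(w,True);u=[M['m10']/M['m00']+300,M['m01']/M['m00']+185]
print('bore',u,ray(c,[u],.04))
h=cv2.HoughCircles(cv2.medianBlur(g,3)[150:240,270:375],cv2.HOUGH_GRADIENT,1,100,param1=80,param2=12,minRadius=26,maxRadius=38)
v=h[0,0,:2]+[270,150];print('flange',v,h[0,0,2],ray(c,[v],.01))
E
python3 go.py .555,-.369,.021
```

```text
bore [326.11908931698775, 205.20840630472856] [[ 0.56030611 -0.37264578  0.04      ]]
flange [325.5 192.5] 32.7 [[ 0.55764617 -0.37216092  0.01      ]]
t 11.65 pos [ 0.5512 -0.3716  0.1421] open 0.0854 F [-0.6  0.5 -0.3] q [-34.  20.  18.  88.  -0. -21.]
tool y [ 0.223  0.975 -0.   ] tool z [ 0.975 -0.223 -0.001]
.555,-.369,.021 -> [121.1   3.4   3.2]
```

```bash
python3 -m jog '15 1 4 0;40 1.5 6.5 0;70 1.5 6.5 0;95 1.5 6.5 0;110 1.5 6.5 0;118 1.5 6.5 0;121 1.5 6.5 0;121 1.5 6.5 0'; python3 -m jog '0 0 0 0;0 0 0 0;0 0 0 0;0 0 0 0;0 0 0 0;0 0 0 0;0 0 0 0;0 0 0 0';python3 go.py .558,-.3715,.021;python3 - <<'E'
from h import *
c=snap('wrist','w6.png')
E
```

```text
time: 12.65
ee_pos: [0.5586, -0.3688, 0.023]
tcp_rot: [-22.0, 89.9, -34.7]
wrist_force: [0.2, -1.1, 0.6]
opening: 0.0852
time: 13.65
ee_pos: [0.5583, -0.3687, 0.0224]
tcp_rot: [-41.4, 90.0, -54.1]
wrist_force: [0.2, 0.5, -0.6]
opening: 0.0855
t 13.65 pos [ 0.5583 -0.3687  0.0224] open 0.0855 F [ 0.2  0.5 -0.6] q [-33.  22.   7.  75.  -0. -21.]
tool y [ 0.22   0.976 -0.   ] tool z [ 0.976 -0.22   0.   ]
.558,-.3715,.021 -> [ 1.4 -2.8  0.3]
```

View pics/w6.png

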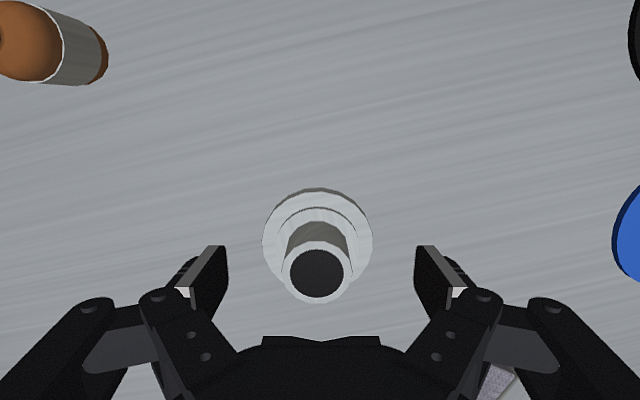

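The adapter is centred to about 2 mm, at (317,272) against a finger middle of 321. I'll shift 2 mm, close and lift.

```bash
python3 -m jog '0 -2 0 0;0 -2 0 0;0 -2 0 0;0 -2 0 0;0 -2 0 0;0 -2 0 0;0 -2 0 0;0 -2 0 0' 0 50;python3 -m jog '-15 0 0 0;-40 0 0 0;-70 0 0 0;-100 0 0 0;-115 0 0 0;-115 0 0 0;-115 0 0 0;-115 0 0 0';python3 go.py .5242,.088,.137 .5242,.088,.028
```

```text
time: 14.7
ee_pos: [0.558, -0.3707, 0.0227]
tcp_rot: [-17.7, 90.0, -30.4]
wrist_force: [0.1, -1.0, 5.2]
opening: 0.0297
time: 15.7
ee_pos: [0.5574, -0.3703, 0.1359]
tcp_rot: [158.2, 89.9, 145.5]
wrist_force: [0.1, 0.6, -0.9]
opening: 0.0299
t 15.7 pos [ 0.5574 -0.3703  0.1359] open 0.0299 F [ 0.1  0.6 -0.9] q [-34.  21.  18.  88.   0. -21.]
tool y [0.22  0.976 0.001] tool z [ 0.976 -0.22  -0.002]
.5242,.088,.137 -> [-4.000e-01  4.397e+02 -1.332e+02]
.5242,.088,.028 -> [ 108.6  439.7 -133. ]
```

```bash
python3 -m jog '0 55 -9 0;0 110 -18 0;0 165 -27 0;0 220 -37 0;0 275 -46 0;0 330 -55 0;0 385 -65 0;0 440 -75 0';python3 -m jog '0 0 0 0;0 0 0 0;0 0 0 0;0 0 0 0;0 0 0 0;0 0 0 0;0 0 0 0;0 0 0 0'; python3 - <<'E'
from h import *
c=snap('wrist','w7.png')
E
python3 go.py .5242,.088,.137 .5242,.088,.028
```

```text
time: 16.7
ee_pos: [0.581, 0.0769, 0.1368]
tcp_rot: [-158.7, 90.0, -171.5]
wrist_force: [-0.1, 0.2, -1.2]
opening: 0.0301
time: 17.7
ee_pos: [0.5814, 0.0751, 0.1374]
tcp_rot: [-155.2, 90.0, -167.9]
wrist_force: [-0.4, -0.4, -1.6]
opening: 0.0303
t 17.75 pos [0.5815 0.0752 0.1375] open 0.0298 F [ 0.1  0.  -1.2] q [ 7.  9.  4. 85.  0. 20.]
tool y [0.22  0.976 0.   ] tool z [ 0.976 -0.22   0.   ]
.5242,.088,.137 -> [  0.5  -0.1 -58.7]
.5242,.088,.028 -> [ 1.095e+02 -1.000e-01 -5.870e+01]
```

View pics/w7.png

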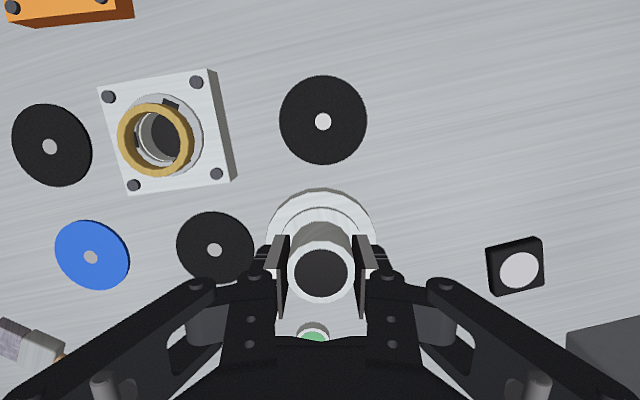

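This shows the ring on the seat at (155,139), the left rest at (323,120), the rest behind at (214,249), and the held adapter at (321,270). Measuring rests and checking the ring.

```bash
python3 - <<'E'
from h import *
c=snap('wrist');im=c['color'];g=cv2.GaussianBlur(cv2.cvtColor(im,cv2.COLOR_RGB2GRAY),(3,3),0)
def cen(uv,r,f):
    u,v=uv;w=f(g[v-r:v+r,u-r:u+r]).astype('uint8');M=cv2.moments(w,True);return [M['m10']/M['m00']+u-r,M['m01']/M['m00']+v-r]
P=ray(c,[cen(p,10,lambda a:a<130) for p in((109,97),(197,82),(216,173),(134,185))],.026);B=P.mean(0);print('block',B,P.round(4))
for n,uv in(('left',(323,121)),('behind',(214,249)),('right',(50,146))):
    print(n,ray(c,[cen(uv,14,lambda a:a>130)],.004))
hsv=cv2.cvtColor(im,cv2.COLOR_RGB2HSV);m=((hsv[:,:,1]>90)*1).astype('uint8');m[:90]=0;m[190:]=0;m[:,:110]=0;m[:,200:]=0
k=max(cv2.findContours(m,0,1)[0],key=cv2.contourArea);e=cv2.minEnclosingCircle(k);q=ray(c,k.reshape(-1,2),.043);print('ring',ray(c,[e[0]],.043),np.ptp(q,0))
w=(g[245:305,285:360]<80).astype('uint8')
z=status.get_obs()['ee_pos'][2];u=[321,270];print('held barrel top',ray(c,[u],z+.018),status.get_obs()['ee_pos'])
E
```

```text
block [ 0.5066596  -0.04031567  0.026     ] [[ 0.4672 -0.0734  0.026 ]
 [ 0.4736 -0.0008  0.026 ]
 [ 0.5462 -0.0072  0.026 ]
 [ 0.5397 -0.0798  0.026 ]]
left [[0.52550195 0.08800598 0.004     ]]
behind [[ 0.62011386 -0.04060767  0.004     ]]
right [[ 0.49020935 -0.15918674  0.004     ]]
ring [[ 0.50849293 -0.03894417  0.043     ]] [5.51237014e-02 6.01611952e-02 5.55111512e-17]
held barrel top [[0.58232665 0.07371191 0.15542176]] [0.58144658 0.07515444 0.13742176]
```

```bash
python3 -m jog '0 0.5 -25 0;0 0.5 -50 0;20 0.5 -58 0;50 0.5 -58 0;80 0.5 -58 0;96 0.5 -58 0;104 0.5 -58 0;106 0.5 -58 0'; python3 -m jog '2 0 0 0;3 0 0 0;4 0 0 0;4.5 0 0 0;4.5 0 0 0;4.5 0 0 0;4.5 0 0 0;4.5 0 0 0';python3 go.py .525,.088,.027
```

```text
time: 18.8
ee_pos: [0.5252, 0.0884, 0.0317]
tcp_rot: [25.6, 90.0, 12.9]
wrist_force: [-1.0, 0.2, -0.8]
opening: 0.03
time: 19.8
ee_pos: [0.525, 0.0884, 0.0269]
tcp_rot: [36.3, 90.0, 23.6]
wrist_force: [-0.9, 0.5, -1.3]
opening: 0.0301
t 19.8 pos [0.525  0.0884 0.0269] open 0.0301 F [-0.9  0.5 -1.3] q [ 10.   4. -14.  72.   0.  22.]
tool y [0.22  0.976 0.   ] tool z [ 0.976 -0.22   0.   ]
.525,.088,.027 -> [-0.1 -0.4  0.1]
```

```bash
python3 -m jog '0.8 0 0 0;0.8 0 0 0;0.8 0 0 0;0.8 0 0 0;0.8 0 0 0;0.8 0 0 0;0.8 0 0 0;0.8 0 0 0' 1; python3 -m jog '-20 0 0 0;-50 0 0 0;-90 0 0 0;-120 0 0 0;-130 0 0 0;-130 0 0 0;-130 0 0 0;-130 0 0 0';python3 go.py .385,-.318,.16
```

```text
time: 20.8
ee_pos: [0.525, 0.0884, 0.0261]
tcp_rot: [62.6, 90.0, 49.9]
wrist_force: [0.6, -0.1, -0.0]
opening: 0.0854
time: 21.8
ee_pos: [0.5245, 0.0883, 0.1549]
tcp_rot: [-157.6, 89.9, -170.3]
wrist_force: [1.0, 0.0, 0.2]
opening: 0.0856
t 21.8 pos [0.5245 0.0883 0.1549] open 0.0856 F [1.  0.  0.2] q [10.  2. -2. 87. -0. 22.]
tool y [ 0.22   0.976 -0.001] tool z [ 0.976 -0.22  -0.002]
.385,-.318,.16 -> [  -4.7 -427.   -46.7]
```

```bash
python3 -m jog '0 -53 -6 0;0 -106 -12 0;0 -160 -18 0;0 -213 -24 0;0 -266 -30 0;0 -320 -36 0;0 -373 -42 0;0 -427 -47 0'; python3 -m jog '0 0 0 0;0 0 0 0;0 0 0 0;0 0 0 0;0 0 0 0;0 0 0 0;0 0 0 0;0 0 0 0'; python3 - <<'E'
from h import *
c=snap('wrist','w8.png')
E
python3 go.py .3777,-.3198,.04
```

```text
time: 22.8
ee_pos: [0.3842, -0.3193, 0.1556]
tcp_rot: [141.9, 90.0, 129.1]
wrist_force: [0.9, -0.3, 0.7]
opening: 0.0855
time: 23.8
ee_pos: [0.3852, -0.3178, 0.1561]
tcp_rot: [-25.5, 90.0, -38.2]
wrist_force: [-1.0, -0.2, 0.0]
opening: 0.0853
t 23.85 pos [ 0.3852 -0.3178  0.1561] open 0.0854 F [-0.1  1.2 -0.4] q [-40.  -3.  -6.  87.  -0. -27.]
tool y [ 0.22   0.975 -0.   ] tool z [ 0.975 -0.22  -0.   ]
.3777,-.3198,.04 -> [116.1  -3.6  -6.9]
```

View pics/w8.png

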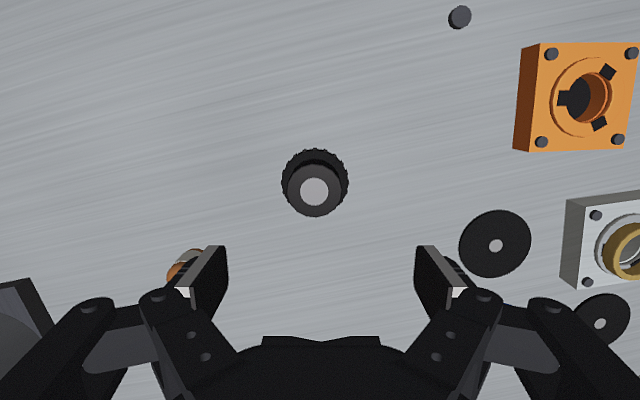

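The eyepiece is at (314,190), and part of the dropper shows near the left finger at (190,265). I'll compute the positions and the clearance.

```bash
python3 - <<'E'
from h import *
c=snap('wrist');im=c['color'];g=cv2.GaussianBlur(cv2.cvtColor(im,cv2.COLOR_RGB2GRAY),(3,3),0)
w=(g[172:210,295:334]>105).astype('uint8');w=cv2.morphologyEx(w,cv2.MORPH_OPEN,np.ones((5,5)));M=cv2.moments(w,True);u=[M['m10']/M['m00']+295,M['m01']/M['m00']+172]
print('lens',u,M['m00'],ray(c,[u],.062))
m=(g<75).astype('uint8');m[:135]=0;m[225:]=0;m[:,:270]=0;m[:,360:]=0
k=max(cv2.findContours(m,0,1)[0],key=cv2.contourArea);r=cv2.minEnclosingCircle(k);print('outline',r,ray(c,[r[0]],.04))
t=snap('top');print('dropper',ray(t,[(482,223)],.045),ray(t,[(487,221)],.068))
E
python3 go.py .3777,-.3198,.04
```

```text
lens [313.7121951219512, 191.11219512195123] 615.0 [[ 0.37828102 -0.32329554  0.062     ]]
outline ((314.62481689453125, 182.03269958496094), 34.07692337036133) [[ 0.37626156 -0.32252145  0.04      ]]
dropper [[ 0.43687995 -0.45921537  0.045     ]] [[ 0.43681509 -0.46205587  0.068     ]]
t 23.95 pos [ 0.3852 -0.3179  0.1561] open 0.0854 F [ 0.3 -0.4  0.1] q [-40.  -3.  -6.  87.   0. -27.]
tool y [ 0.22   0.975 -0.   ] tool z [ 0.975 -0.22   0.   ]
.3777,-.3198,.04 -> [116.1  -3.5  -6.9]
```

```bash
python3 -m jog '15 -4 -4 0;35 -5.5 -6 0;60 -5.5 -6 0;85 -5.5 -6 0;100 -5.5 -6 0;110 -5.5 -6 0;115 -5.5 -6 0;115 -5.5 -6 0';python3 -m jog '0 0 0 0;0 0 0 0;0 0 0 0;0 0 0 0;0 0 0 0;0 0 0 0;0 0 0 0;0 0 0 0'; python3 - <<'E'
from h import *
c=snap('wrist','w9.png')
E
python3 go.py .378,-.322,.041
```

```text
time: 24.95
ee_pos: [0.3783, -0.322, 0.0413]
tcp_rot: [-33.1, 90.0, -45.8]
wrist_force: [0.2, -0.9, 0.6]
opening: 0.0853
time: 25.95
ee_pos: [0.3782, -0.3219, 0.0411]
tcp_rot: [-74.7, 90.0, -87.4]
wrist_force: [0.5, -0.1, -0.1]
opening: 0.0855
t 26.0 pos [ 0.3781 -0.3219  0.0411] open 0.0855 F [-0.2 -0.2  0.6] q [-40.  -2. -18.  74.  -0. -28.]
tool y [0.22  0.976 0.   ] tool z [ 0.976 -0.22  -0.   ]
.378,-.322,.041 -> [ 0.1 -0.2 -0.1]
```

View pics/w9.png

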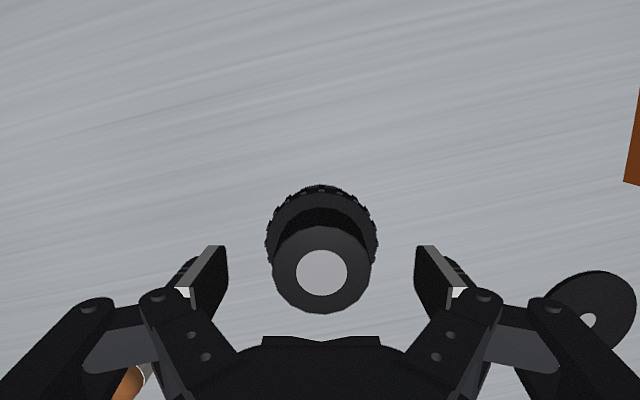

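Eyepiece is centred at (321,272). Gripping and lifting.

```bash
python3 -m jog '0 0 0 0;0 0 0 0;0 0 0 0;0 0 0 0;0 0 0 0;0 0 0 0;0 0 0 0;0 0 0 0' 0 60;python3 -m jog '-10 0 0 0;-30 0 0 0;-60 0 0 0;-90 0 0 0;-110 0 0 0;-115 0 0 0;-115 0 0 0;-115 0 0 0';python3 go.py .62,-.0395,.156 .62,-.0395,.045
```

```text
time: 27.0
ee_pos: [0.3783, -0.3219, 0.0415]
tcp_rot: [-12.5, 90.0, -25.2]
wrist_force: [-0.7, 1.9, 6.2]
opening: 0.0421
time: 28.0
ee_pos: [0.3778, -0.3216, 0.155]
tcp_rot: [153.3, 89.9, 140.6]
wrist_force: [0.3, 1.0, -2.6]
opening: 0.042
t 28.0 pos [ 0.3778 -0.3216  0.155 ] open 0.042 F [ 0.3  1.  -2.6] q [-40.  -3.  -7.  87.  -0. -28.]
tool y [0.22  0.975 0.001] tool z [ 0.975 -0.22  -0.002]
.62,-.0395,.156 -> [ -1.  328.5 174.2]
.62,-.0395,.045 -> [110.  328.4 174.4]
```

```bash
python3 -m jog '0 25 14 0;0 70 38 0;0 120 64 0;0 170 90 0;0 220 117 0;0 270 143 0;0 310 165 0;0 328.5 174 0';python3 -m jog '0 0 0 0;0 0 0 0;20 0 0 0;50 0 0 0;80 0 0 0;98 0 0 0;104 0 0 0;104 0 0 0';python3 go.py .62,-.0395,.045;python3 - <<'E'
from h import *
c=snap('wrist','w10.png')
E
```

```text
time: 29.0
ee_pos: [0.6209, -0.0377, 0.1545]
tcp_rot: [-174.9, 89.9, 172.5]
wrist_force: [-0.0, -0.4, -3.0]
opening: 0.0421
time: 30.0
ee_pos: [0.6203, -0.04, 0.0528]
tcp_rot: [3.6, 90.0, -9.1]
wrist_force: [-0.9, -0.2, -2.3]
opening: 0.0419
t 30.0 pos [ 0.6203 -0.04    0.0528] open 0.0419 F [-0.9 -0.2 -2.3] q [-4. 15.  2. 77. -0.  9.]
tool y [0.22  0.975 0.   ] tool z [ 0.975 -0.22   0.001]
.62,-.0395,.045 -> [ 7.8  0.4 -0.4]
```

View pics/w10.png

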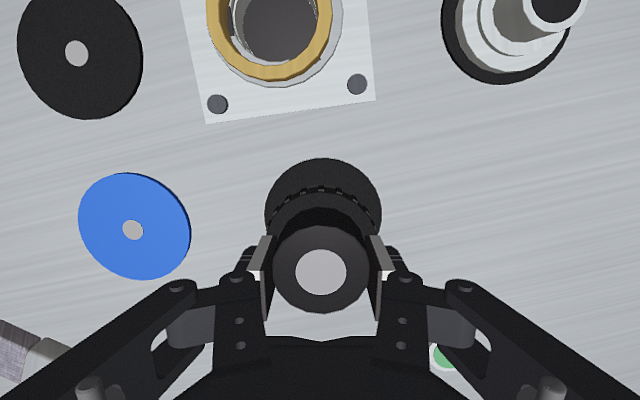

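The eyepiece hangs centred over the rest behind, whose outline spans columns 265–381. The adapter is on the left rest and the ring is on its seat. Lowering and releasing.

```bash
python3 -m jog '3 0 0 0;5 0 0 0;7 0 0 0;7.5 0 0 0;8 0 0 0;8 0 0 0;8 0 0 0;8 0 0 0';python3 -m jog '0 0 0 0;0 0 0 0;0 0 0 0;0 0 0 0;0 0 0 0;0 0 0 0;0 0 0 0;0 0 0 0' 1;python3 -m jog '-15 0 0 0;-40 0 0 0;-70 0 0 0;-95 0 0 0;-105 0 0 0;-105 0 0 0;-105 0 0 0;-105 0 0 0';python3 go.py .3967,.3099,.15
```

```text
time: 31.05
ee_pos: [0.6205, -0.0396, 0.0455]
tcp_rot: [9.8, 89.9, -2.9]
wrist_force: [-3.3, 1.6, 6.9]
opening: 0.0422
time: 32.05
ee_pos: [0.6202, -0.0397, 0.0441]
tcp_rot: [31.3, 90.0, 18.6]
wrist_force: [0.8, 0.9, -0.1]
opening: 0.0854
time: 33.05
ee_pos: [0.6197, -0.0397, 0.148]
tcp_rot: [-170.7, 89.9, 176.5]
wrist_force: [-0.8, -0.3, -0.2]
opening: 0.0854
t 33.05 pos [ 0.6197 -0.0397  0.148 ] open 0.0854 F [-0.8 -0.3 -0.2] q [-4. 14. 11. 87. -0.  9.]
tool y [ 0.22   0.976 -0.   ] tool z [ 0.976 -0.22  -0.002]
.3967,.3099,.15 -> [  -1.6  292.  -294.4]
```

Now to the cap at about (0.396, 0.310).

```bash
python3 -m jog '-2 36 -36 0;-2 73 -73 0;-2 110 -110 0;-2 146 -147 0;-2 182 -184 0;-2 219 -221 0;-2 256 -258 0;-2 292 -294 0';python3 -m jog '0 0 0 0;0 0 0 0;0 0 0 0;0 0 0 0;20 0 0 0;60 0 0 0;90 0 0 0;110 0 0 0';python3 -m jog '0 0 0 0;0 0 0 0;0 0 0 0;0 0 0 0;0 0 0 0;0 0 0 0;0 0 0 0;0 0 0 0';python3 - <<'E'
from h import *
c=snap('wrist','w11.png')
E
python3 go.py .3967,.3099,.001
```

```text
time: 34.05
ee_pos: [0.3963, 0.311, 0.1507]
tcp_rot: [-124.4, 90.0, -137.1]
wrist_force: [-0.4, -0.3, -1.2]
opening: 0.0852
time: 35.05
ee_pos: [0.3975, 0.3089, 0.0395]
tcp_rot: [-128.1, 89.9, -140.9]
wrist_force: [1.1, -1.3, -0.5]
opening: 0.0853
time: 36.05
ee_pos: [0.3976, 0.3098, 0.0411]
tcp_rot: [-82.9, 90.0, -95.7]
wrist_force: [0.6, 0.2, 0.3]
opening: 0.0855
t 36.1 pos [0.3976 0.3098 0.0411] open 0.0854 F [ 0.3  0.7 -0.3] q [ 38.  -1. -17.  74.  -0.  51.]
tool y [ 0.22   0.976 -0.   ] tool z [ 0.976 -0.22  -0.   ]
.3967,.3099,.001 -> [40.1 -0.1 -0.9]
```

View pics/w11.png

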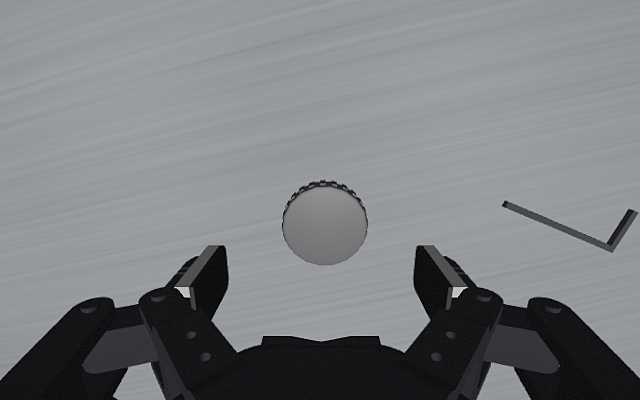

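The cap is at (325,225), about 2 mm right of the finger middle.

```bash
python3 - <<'E'
from h import *
c=snap('wrist');P=ray(c,[(325,224.5),(368,224.5)],.014);print(P)
E
python3 go.py .3967,.3099,.001
```

```text
[[0.39461137 0.31164372 0.014     ]
 [0.40009729 0.33594901 0.014     ]]
t 36.15 pos [0.3976 0.3098 0.0411] open 0.0855 F [0.1 0.1 0.6] q [ 38.  -1. -17.  74.  -0.  51.]
tool y [ 0.22   0.976 -0.   ] tool z [ 0.976 -0.22   0.   ]
.3967,.3099,.001 -> [40.1 -0.1 -0.9]
```

```bash
python3 -m jog '10 1.5 -2.5 0;20 1.5 -2.5 0;30 1.5 -2.5 0;37 1.5 -2.5 0;40 1.5 -2.5 0;40 1.5 -2.5 0;40 1.5 -2.5 0;40 1.5 -2.5 0'; python3 -m jog '0 0 0 0;0 0 0 0;0 0 0 0;0 0 0 0;0 0 0 0;0 0 0 0;0 0 0 0;0 0 0 0' 0 30;python3 -m jog '-20 0 0 0;-50 0 0 0;-90 0 0 0;-130 0 0 0;-150 0 0 0;-150 0 0 0;-150 0 0 0;-150 0 0 0';python3 - <<'E'
from h import *
c=snap('wrist','w12.png')
E
python3 go.py .62,-.0395,.15
```

```text
time: 37.15
ee_pos: [0.3957, 0.312, 0.0015]
tcp_rot: [55.1, 90.0, 42.4]
wrist_force: [-0.1, 0.4, 0.9]
opening: 0.0855
time: 38.15
ee_pos: [0.3956, 0.3119, 0.0015]
tcp_rot: [56.7, 90.0, 44.0]
wrist_force: [-1.0, -1.9, 6.1]
opening: 0.0487
time: 39.15
ee_pos: [0.395, 0.3115, 0.1497]
tcp_rot: [-129.5, 89.9, -142.2]
wrist_force: [0.4, 0.1, -0.9]
opening: 0.0484
t 39.2 pos [0.3951 0.3115 0.1499] open 0.0488 F [-0.5 -0.  -0.1] q [38. -2. -6. 86.  0. 51.]
tool y [ 0.22   0.976 -0.001] tool z [ 0.976 -0.22  -0.001]
.62,-.0395,.15 -> [  -0.  -293.   296.6]
```

View pics/w12.png

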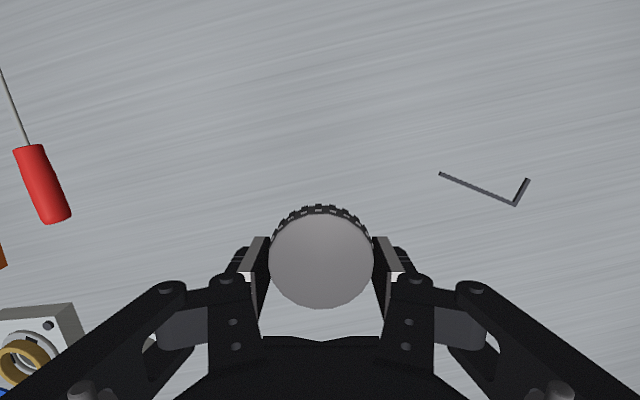

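The cap is held flat at (320,260). Carrying it to just beyond the eyepiece and locating the lens disc numerically (one viewing left, saved for the end).

```bash
python3 -m jog '0 -37 43 0;0 -73 86 0;0 -110 129 0;0 -146 173 0;0 -183 216 0;0 -220 260 0;0 -256 303 0;0 -293 346 0';python3 -m jog '0 0 0 0;0 0 0 0;0 0 0 0;0 0 0 0;0 0 0 0;0 0 0 0;0 0 0 0;0 0 0 0';python3 - <<'E'
from h import *
c=snap('wrist','w13.png');p=proj(c,[[.6202,-.04,.066]])[0];print('expect lens',p)
g=cv2.GaussianBlur(cv2.cvtColor(c['color'],cv2.COLOR_RGB2GRAY),(3,3),0)
u,v=p.round().astype(int);r=22;w=(g[v-r:v+r,u-r:u+r]>105).astype('uint8')
n,l,s,ce=cv2.connectedComponentsWithStats(w)
for i in range(1,n):
    q=ce[i]+[u-r,v-r];print(s[i],q,ray(c,[q],.066))
E
python3 go.py .6202,-.04,.15 .6202,-.04,.068
```

```text
time: 40.2
ee_pos: [0.6693, -0.0517, 0.1503]
tcp_rot: [180.0, 90.0, 167.2]
wrist_force: [0.7, 0.3, 1.0]
opening: 0.0484
time: 41.2
ee_pos: [0.6686, -0.0501, 0.1511]
tcp_rot: [71.2, 90.0, 58.5]
wrist_force: [-0.1, 0.5, -0.5]
opening: 0.0484
expect lens [321.55736587 135.28580831]
[  5   7  32  33 791] [320.18584071 136.01517067] [[ 0.62048893 -0.04107432  0.066     ]]
t 41.25 pos [ 0.6685 -0.0502  0.1511] open 0.0483 F [-0.1  1.   0.2] q [-4. 21. 20. 89. -0.  8.]
tool y [ 0.22   0.975 -0.   ] tool z [ 0.975 -0.22  -0.   ]
.6202,-.04,.15 -> [  1.1  -0.7 -49.4]
.6202,-.04,.068 -> [ 83.1  -0.7 -49.4]
```

```bash
python3 -m jog '0 -1 -25 0;0 -1 -45 0;5 -1 -49 0;25 -1 -49 0;50 -1 -49 0;68 -1 -49 0;77 -1 -49 0;79 -1 -49 0';python3 -m jog '1 0 0 0;2 0 0 0;3 0 0 0;3.5 0 0 0;4 0 0 0;4 0 0 0;4 0 0 0;4 0 0 0';python3 go.py .6203,-.0405,.0675
```

```text
time: 42.25
ee_pos: [0.6206, -0.0403, 0.0718]
tcp_rot: [-170.5, 90.0, 176.8]
wrist_force: [0.6, 0.6, 0.6]
opening: 0.0485
time: 43.25
ee_pos: [0.6206, -0.0403, 0.0682]
tcp_rot: [33.0, 90.0, 20.3]
wrist_force: [-0.6, -0.3, -0.6]
opening: 0.0486
t 43.25 pos [ 0.6206 -0.0403  0.0682] open 0.0486 F [-0.6 -0.3 -0.6] q [-4. 15.  3. 78.  0.  9.]
tool y [0.22  0.976 0.   ] tool z [ 0.976 -0.22   0.   ]
.6203,-.0405,.0675 -> [ 0.7 -0.3 -0.2]
```

Another 0.7 mm down, then release, retreat up and aside to +y, and check.

```bash
python3 -m jog '0.7 0 0 0;0.7 0 0 0;0.7 0 0 0;0.7 0 0 0;0.7 0 0 0;0.7 0 0 0;0.7 0 0 0;0.7 0 0 0';python3 -m jog '0 0 0 0;0 0 0 0;0 0 0 0;0 0 0 0;0 0 0 0;0 0 0 0;0 0 0 0;0 0 0 0' 1;python3 -m jog '-10 0 0 0;-30 0 0 0;-60 0 0 0;-90 0 0 0;-100 0 0 0;-100 0 0 0;-100 20 30 0;-100 30 50 0';python3 -m jog '0 0 0 0;0 0 0 0;0 0 0 0;0 0 0 0;0 0 0 0;0 0 0 0;0 0 0 0;0 0 0 0';python3 - <<'E'
from h import *
c=snap('wrist','w14.png');t=snap('scene');im=t['color'][160:270,220:420];im=cv2.resize(im,(800,440),interpolation=cv2.INTER_CUBIC)
cv2.imwrite('pics/fin.png',np.vstack([cv2.resize(c['color'],(640,400))[:250,:][:,:,::-1],cv2.resize(im,(640,350))[:,:,::-1]]))
g=cv2.medianBlur(cv2.cvtColor(c['color'],cv2.COLOR_RGB2GRAY),5)
p=proj(c,[[.6205,-.0405,.08]])[0];print(p)
u,v=p.round().astype(int);r=70;x0,y0=max(u-r,0),max(v-r,0)
h=cv2.HoughCircles(g[y0:v+r,x0:u+r],cv2.HOUGH_GRADIENT,1,100,param1=80,param2=12,minRadius=25,maxRadius=60)
if h is not None: q=h[0,0,:2]+[x0,y0];print(h[0,0],q,ray(c,[q],.08))
for n,P in dict(left=[.525,.088,.004],adapt=[.525,.088,.044],ring=[.507,-.0395,.046]).items(): print(n,proj(c,[P]))
E
python3 go.py
```

```text
time: 44.25
ee_pos: [0.6206, -0.0403, 0.0676]
tcp_rot: [10.9, 90.0, -1.8]
wrist_force: [0.2, 0.3, 3.0]
opening: 0.0488
time: 45.25
ee_pos: [0.6205, -0.0403, 0.0674]
tcp_rot: [156.9, 90.0, 144.2]
wrist_force: [0.2, -0.6, -0.4]
opening: 0.0853
time: 46.25
ee_pos: [0.6763, -0.0215, 0.1656]
tcp_rot: [-170.6, 89.9, 176.7]
wrist_force: [-0.6, -0.2, -0.8]
opening: 0.0852
time: 47.25
ee_pos: [0.6759, -0.022, 0.1674]
tcp_rot: [136.8, 90.0, 124.1]
wrist_force: [0.2, -0.2, -0.3]
opening: 0.0852
[280.93800456 134.20960701]
[67.5 69.5 33.8] [278.5 133.5] [[ 0.6196151  -0.04209786  0.08      ]]
left [[407.23075905 -12.61497557]]
adapt [[421.14168272 -31.79180864]]
ring [[250.43427493 -18.12496775]]
t 47.35 pos [ 0.6759 -0.022   0.1674] open 0.0856 F [0.3 0.8 0.3] q [-2. 22. 23. 91.  0. 11.]
tool y [ 0.22   0.976 -0.   ] tool z [ 0.976 -0.22  -0.   ]
```

View pics/fin.png

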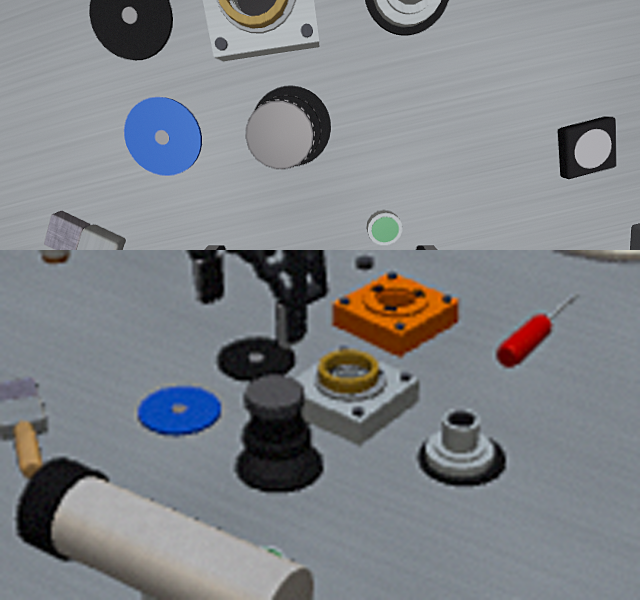

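The final picture shows everything in place. The cap is flat on the eyepiece, the eyepiece is on the rest behind, the adapter is centred on the left rest, and the ring is on the seat. The right rest is empty, and the gripper is clear and still.

```bash
python3 -c "
from workcell import bot;print(bot.job_done())"
```

```text
the job is handed in; nothing more can be done
None
```

All four parts are placed and the job is handed in, at about 47 s of robot time. No verdict was reported.

| Part | Where it is | Last check |
|---|---|---|
| Ring | Flat on the block's seat | About 2 mm off the socket axis, measured by wrist camera |
| Adapter | Upright on the left rest | Released within about 1 mm of the measured centre; afterwards checked only by eye |
| Eyepiece | Upright on the rest behind | Lens centre measured about 2 mm from the rest's centre (estimates of that centre differ by about 2 mm) |
| Cap | Flat on the eyepiece | About 2 mm off the eyepiece's axis |

- **Agreement:** camera and arm positions differed by 1–3 mm throughout. One early reading of the rest behind was about 5 mm off because the held ring covered part of it, so I did not use it.
- **Left alone:** the right rest is empty, and no move came near the filter case or the dropper bottle. I did not measure their positions again at the end.
- **Forces:** wrist readings stayed at about 7 N or less.

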